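Scrape the offcuts off the cutting board into the catch tray

TASK

Take the scraper block and, with its foot down close on the cutting board, wipe all four white offcuts off the open far edge so that they drop into the catch tray; do not touch the offcuts with the gripper's fingers. Then stand the scraper upright on its foot on the bench, clear of the board and tray, and let go. Leave the vial and the tape roll where they are.

Things in the scene. Friction and masses are not known exactly. Their poses are not given: they have to be found in the camera images.
- station: Fixed wooden cutting board on a plinth with a metal catch tray joined to its far end; 277 mm long (its x), 170 mm wide (y). Origin on the bench under the board's centre, z up, x points from board to tray. Board: x -90 to +90, y -85 to +85 mm, top 55 mm above the bench; a lip (6 mm wide, 7 mm above the top) along each long side; both ends (x = +90 tray side, x = -90 back) are open.
- board_top (a point): Centre of the board's top surface, 55 mm above the bench; axes as the station's. The offcuts start with centres at x -18 to +65 mm, y -44 to +44 mm from here, so the strip behind x = -40 mm is free to set the scraper's foot down.
- tray_in (a point): Centre of the tray's inner floor, 137 mm along x from the board's centre, 4 mm above the bench; axes as the station's. Tray: open top, inside 97 mm (x) by 164 mm (y), 3 mm walls, outer rim 45 mm above the bench. The board's edge overhangs its inside by 3 mm, so what passes the edge drops in.
- scraper: Scraper block, 0.2 to 0.4 kg, standing loose on the bench to the left of the board: steel foot 40 mm thick (its x), 100 mm wide (y), 14 mm high; on it an upright flat-sided black grip 24 mm thick (x), 76 mm wide (y), from 14 to 77 mm above the underside. Origin: centre of the underside, z up. Both broad faces are alike; pinch the grip across its thickness from above, push broad face first.
- offcut_bar: White plastic offcut, bar 28 x 13 x 12 mm (12 high), 14 g. Underside starts flat on the board, any yaw. Origin: centre of its underside, z up.
- offcut_angle: White plastic offcut, L-shaped, 24 x 24 mm overall, 12 mm high, 14 g. Underside starts flat on the board, any yaw. Origin: centre of its underside, z up.
- offcut_block: White plastic offcut, block 20 x 18 x 14 mm (14 high), 14 g. Underside starts flat on the board, any yaw. Origin: centre of its underside, z up.
- offcut_disc: White plastic offcut, disc 24 mm across, 11 mm high, 14 g. Underside starts flat on the board, any yaw. Origin: centre of its underside, z up.
- vial: Bystander: blue-capped glass vial, 25 mm across, 65 mm high, standing on the bench to the left of the tray. Origin: centre of its underside.
- tape_roll: Bystander: roll of grey tape, 103 mm across, 48 mm high, lying on the bench right of the tray. Origin: centre of its underside.
Not all that is in view belongs to the job. What is shaped like the scraper but green or red is not meant.

How it is judged:
By the outcome, as a careful person would: the job done as asked, in the order asked, and still so for the second after the job is handed in, with the robot touching nothing.
It also fails if it takes over 53 s, if anything falls off the work surface, if the arm or the gripper's body presses on something with over 40 N, if the wrist force passes 120 N, or if a joint passes its speed limit or range.

ROBOT

A 6-joint arm with a two-finger parallel gripper is mounted at the origin on a cart in front of the work surface, level with it; the furniture and walls round the work are solid. World frame = base frame: x ahead of the robot, y to its left, z up, the work surface at z = 0. Lengths are in m, angles in rad, forces in N, time in s.
With the tool pointing down it reaches from about 0.3 to 0.85 m from the base axis. Payload 4.2 kg.
Tool frame: the origin (TCP) lies midway between the tips of the shut fingers; the grasp point (between the pads) lies 19 mm behind it; z points along the fingers, y is the line along which they close (so a half turn about z gives the same grasp; the last joint's range is limited). The gripper opens to 91 mm and grips with 3 to 60 N. Pads are 32 mm wide; open, the fingers measure 118 mm over their backs; the gripper's body (76 mm by 178 mm) begins 60 mm behind the grasp point.
Start: joints at [1.304, 0.32, 1.565, -0, 1.257, -0.02], TCP at [0.14, 0.558, 0.214] pointing down, gripper open.
Joint ranges: [-3.11, 3.11], [-0.84, 2.01], [0.21, 2.61], [-1.34, 4.49], [0.05, 2.63], [-2.56, 2.56]. Speed limits (rad/s): [2.57, 2.57, 3.14, 3.14, 3.14, 3.14].

INTERFACE

Orientations are given as a 3x3 rotation matrix whose columns are the frame's x, y, z axes.
In Python, from rig import env, vision, cut_out gives the robot as it stands.
- The arm moves only by the tool send_rows, never from a script. Its argument "plan" is a list of rows, each a list of 3 entries, a list of its own where there are three numbers: the shift along the tool's x, y, z scaled (see below), then the turn about the tool's z scaled (see below), then the opening, from 0 (shut) to 1 (fully open). In form: [[[tx, ty, tz], spin, hand], ...]. A call has 1 to 5 rows; each row is the pose to reach, as a shift and turn from the pose commanded when the call began, along the tool's axes at that moment; what a row does not reach only later rows make up. The controller multiplies each number of a shift by 0.1 m and each number of a turn by 90 degrees. A row lasts 1/12 s, in which the tool goes at most 41.7 mm and 7.16 degrees, less where a joint would pass 70% of its speed; a pose out of reach is approached as far as the arm can. A call with a number of a shift or a turn outside -1 to 1 is refused whole. A call with a gripper value outside its range is refused whole. The fingers move at their own pace and stop on an object; the grip force is fixed at half the most. Time passes only in rows, so rows that repeat a pose let the fingers close. It gives the time, the measured TCP pose, the force, the opening and the grip force at its end, in the units of the state.
- env.observe(): the state, without advancing time (a new reading comes with each control period).
- vision.get_image(name): name is "scene" or "top"; returns the picture (480x640x3 uint8, blue, green, red); there is no depth.
- vision.camera_model(name): a dict with "K" (3x3 intrinsics, pixels), "dist_coeffs" ([k1, k2, p1, p2, k3] as OpenCV has them; the pictures are not rectified), "rvec" (rotation vector, rad) and "tvec" (3), from world to camera coordinates, as OpenCV has them. Camera axes: x right, y down, z forward; pixel columns grow to the right and rows downward; lengths in m; the calibration is good to about 2 mm. A picture is of the moment at which its call begins. camera_model takes no time and is no camera call.
- env.sign_off(): hands the job in; it is judged then, once.
Trained networks look in the newest picture that a camera, given by its name, has taken for a name from the list of things; names that differ only in an ending like _2 or _b are one class to them, and where a whole thing is asked for, a point or a joint stands for the part that bears it (a point fixed in the world has none). Each returns a list of dicts, best first, with "confidence" (0 to 1); they miss things now and then, are a little off and sometimes report something else, mostly with a low value. They report only what shows in the picture. A call takes as long as a camera call. They do not tell look-alikes from the thing itself.
- cut_out(name, camera): "pixels" (480x640 bool, what is visible of it) and "extent" ([left, top, width, height] in pixels, round what is visible of it).
The state is a dict: "t": time; "joint_positions": joint angles; "qd": joint speeds; "joint_efforts": joint torques, N m; "tcp_pos": TCP position; "orientation": TCP orientation; "force": force on the tool from outside, world axes, zero at the start; "torque": the same for the moment, N m; "finger_gap": finger opening in m; "gripper_force": force on a finger pad.
Only numpy, scipy, OpenCV 4.12 (cv2) and the standard library are available. Lean on these libraries where they do the work, as an engineer would, in place of code of your own. Each camera call takes 0.05 s, during which the arm holds its last target. There are 200 camera calls.

## Working session

There is one attempt and no reset: what is moved stays moved. The work goes in short steps, Python scripts to look and compute and a tool call to move; the robot and the scene stay as the last step left them, time stands still between calls to the robot, and variables do not carry over. Pictures are saved under pics/ and viewed, at most 10 in all, crops included, and the job is handed in when it is done.

Besides the shell and the picture viewer there is one more tool, called after ">>>" as name(argument=value, ...), one argument or row to a line, values as JSON. send_rows: Moves the arm, as the interface text tells. Shifts and turns lie within -1 to 1; 1 stands for 0.1 m of shift or 90 degrees of turn. Its arguments: {"type":"object","properties":{"plan":{"type":"array","items":{"type":"array"}}},"required":["plan"]}

```bash
mkdir -p pics; cat > h.py <<'E'
import numpy as np, cv2
from rig import env, vision, cut_out
def ray(cam,uv):
    m=vision.camera_model(cam); R=cv2.Rodrigues(np.array(m["rvec"],float))[0]; t=np.array(m["tvec"],float).ravel()
    p=cv2.undistortPoints(np.array(uv,float).reshape(-1,1,2),np.array(m["K"]),np.array(m["dist_coeffs"])).reshape(-1,2)
    d=np.c_[p,np.ones(len(p))]@R; return -R.T@t,d
def onz(cam,uv,z):
    c,d=ray(cam,uv); return c+d*((z-c[2])/d[:,2])[:,None]
def proj(cam,P):
    m=vision.camera_model(cam)
    return cv2.projectPoints(np.array(P,float).reshape(-1,1,3),np.array(m["rvec"],float),np.array(m["tvec"],float),np.array(m["K"]),np.array(m["dist_coeffs"]))[0].reshape(-1,2)
E
python3 - <<'E'
from h import *
for c in("scene","top"):
    cv2.imwrite(f"pics/{c}0.png",vision.get_image(c))
    print(c,ray(c,[[320,240]])[0])
    for n in("station","scraper","offcut_bar","offcut_angle","offcut_block","offcut_disc","vial","tape_roll"):
        for d in cut_out(n,c)[:4]:
            m=d["pixels"]; ys,xs=np.nonzero(m)
            print(n,round(d["confidence"],2),np.array(d["extent"]).round(),xs.mean().round(1),ys.mean().round(1),m.sum(), vision and onz(c,[[xs.mean(),ys.mean()]],0.067 if 'off' in n else 0.077)[0].round(3))
print(env.observe())
E
```

```text
scene [-0.04252663 -0.2735364   0.59124927]
station 0.75 [279. 202. 138. 108.] 344.2 255.0 6916 [0.477 0.155 0.077]
scraper 0.95 [245. 211.  44.  48.] 264.8 234.9 1193 [0.413 0.315 0.077]
scraper 0.9 [187. 249.  56.  43.] 213.7 269.4 1768 [0.275 0.296 0.077]
scraper 0.87 [255. 276.  37.  68.] 273.3 310.3 1420 [0.282 0.139 0.077]
scraper 0.79 [182. 193.  28.  48.] 192.4 216.9 773 [0.347 0.479 0.077]
offcut_bar 0.53 [365. 241.   9.   7.] 370.2 242.8 34 [0.556 0.153 0.067]
vial 0.7 [327. 193.  14.  27.] 334.7 207.1 262 [0.595 0.288 0.077]
tape_roll 0.98 [494. 261.  58.  49.] 523.1 284.0 2377 [ 0.637 -0.126  0.077]
top [0.32879669 0.21157013 1.14100936]
station 0.74 [285. 164.  86. 114.] 325.3 221.4 6937 [0.543 0.198 0.077]
scraper 0.7 [166. 279.  45.  25.] 188.5 289.2 646 [0.383 0.535 0.077]
scraper 0.64 [224. 180.  22.  40.] 234.3 197.3 596 [0.611 0.425 0.077]
scraper 0.62 [240. 254.  40.  18.] 259.8 260.9 638 [0.449 0.36  0.077]
scraper 0.6 [314. 294.  35.  40.] 332.7 312.8 582 [0.319 0.185 0.077]
offcut_bar 0.46 [306. 216.  10.   4.] 309.1 217.5 41 [0.557 0.238 0.067]
offcut_angle 0.
[... 484 characters left out ...]
.00167934e-02]), 'qd': array([-1.48229205e-04,  6.49266066e-04,  1.75536293e-04, -6.58573848e-04,
       -1.01825904e-03, -3.90233758e-05]), 'joint_efforts': array([-3.00243346e-04, -4.12341070e+01, -2.32228214e+01,  7.27094337e-02,
        3.75532801e-02, -3.87547061e-05]), 'tcp_pos': array([0.14047683, 0.55759402, 0.21400676]), 'orientation': array([[-9.69704284e-01,  2.44281805e-01,  3.81161172e-05],
       [ 2.44281808e-01,  9.69704276e-01,  1.27277107e-04],
       [-5.86988040e-06,  1.32732230e-04, -9.99999991e-01]]), 'force': array([-0.19940883, -1.03840713,  0.35061781]), 'torque': array([-0.00456741, -0.06678455, -0.03269782]), 'gripper_force': 0.0, 'finger_gap': 0.09097136085845016}
```

View pics/scene0.png

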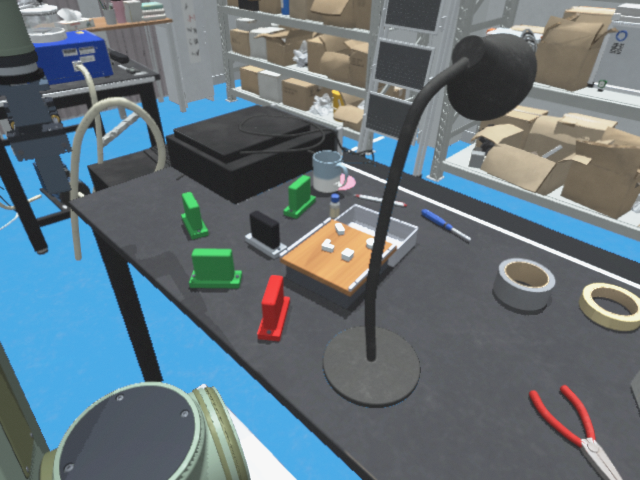

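View pics/top0.png

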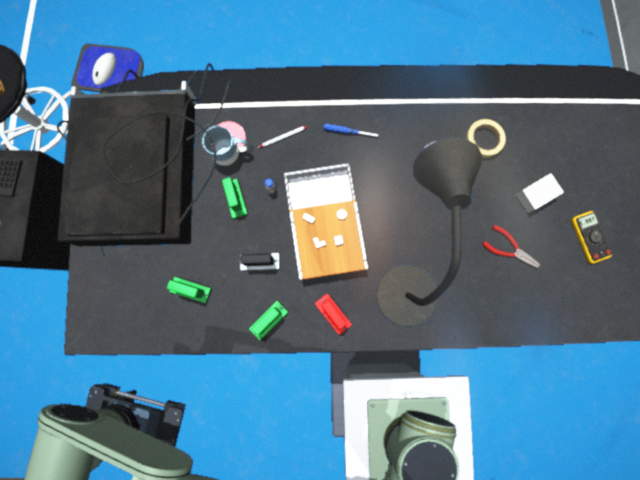

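The top view shows four offcuts at about (308,217), (342,214), (319,243) and (339,240) on the board, which is centred near (328,240) with the tray above it. The lamp stem at (410,297) is an obstacle.

Look-alikes for the scraper in the top view:
- Black grip on a steel foot at (260,261): this is the one described.
- Green at (188,290), (234,198) and (268,320): not meant.
- Red at (333,313): not meant.

Next I'll fit the poses and check the choice in a close crop.

```bash
cat > fit.py <<'E'
from h import *
from scipy.optimize import minimize
def box(x0,x1,y0,y1,z0,z1): return np.array([[x,y,z] for x in(x0,x1) for y in(y0,y1) for z in(z0,z1)],float)/1000
SCR=[box(-20,20,-50,50,0,14),box(-12,12,-38,38,14,77)]
STA=[box(-90,90,-85,85,0,62),box(90,187,-85,85,0,45)]
def place(parts,p,z=0):
    c,s=np.cos(p[2]),np.sin(p[2]); R=np.array([[c,-s,0],[s,c,0],[0,0,1]])
    return [b@R.T+[p[0],p[1],z] for b in parts]
S=4
def mask(cam,parts,p,roi):
    l,t,w,h=roi; m=np.zeros((h*S,w*S),np.uint8)
    for b in place(parts,p):
        q=(proj(cam,b)-[l,t]+.5)*S
        cv2.fillConvexPoly(m,cv2.convexHull(q.astype(np.int32)),1)
    return m
def fit(parts,obs,p0):
    o=[]
    for cam,m in obs:
        ys,xs=np.nonzero(m); l,t=xs.min()-15,ys.min()-15; w,h=xs.max()+15-l,ys.max()+15-t
        o.append((cam,(l,t,w,h),cv2.resize(m[t:t+h,l:l+w].astype(np.uint8),None,fx=S,fy=S,interpolation=0)))
    def cost(p): return sum(1-(a:=mask(c,parts,p,r)&g).sum()/(mask(c,parts,p,r)|g).sum() for c,r,g in o)
    r=minimize(cost,p0,method="Nelder-Mead",options=dict(initial_simplex=np.array(p0)+np.array([[0,0,0],[.02,0,0],[0,.02,0],[0,0,.2]]),xatol=1e-4,fatol=1e-4))
    return r.x,r.fun,[cost(r.x)]
def outline(img,cam,parts,p,col):
    for b in place(parts,p):
        cv2.polylines(img,[cv2.convexHull(proj(cam,b).astype(np.float32)).round().astype(int)],True,col,1)
def near(name,cam,px):
    best=None
    for d in cut_out(name,cam):
        ys,xs=np.nonzero(d["pixels"])
        if np.hypot(xs.mean()-px[0],ys.mean()-px[1])<25: return d["pixels"]
E
python3 - <<'E'
from fit import *
a=vision.get_image("top"); b=vision.get_image("scene")
obs=[("top",near("scraper","top",(260,261))),("scene",near("scraper","scene",(265,235)))]
sta=[("top",near("station","top",(326,222)))]
stb=("scene",near("station","scene",(344,255)))
for y in (1.4,1.7,): print("scr",fit(SCR,obs,[.45,.36,y-1.5]))
ps=fit(SCR,obs,[.45,.36,.05])[0]
pt,f,_=fit(STA,sta,[.49,.19,.15]); print("sta",pt,f)
pt2,f,_=fit(STA,sta+[stb],[.49,.19,.15]); print("sta both",pt2,f)
A=cv2.resize(a[150:300,220:400],None,fx=4,fy=4,interpolation=cv2.INTER_CUBIC)
def up(img,cam,parts,p,o,col,k=4):
    for q in place(parts,p):
        cv2.polylines(img,[((cv2.convexHull(proj(cam,q).astype(np.float32))-o+.5)*k).round().astype(int)],True,col,1)
up(A,"top",SCR,ps,[220,150],(0,255,255)); up(A,"top",STA,pt,[220,150],(255,0,255))
cv2.imwrite("pics/topc.png",A)
B=cv2.resize(b[180:320,230:430],None,fx=4,fy=4,interpolation=cv2.INTER_CUBIC)
up(B,"scene",SCR,ps,[230,180],(0,255,255)); up(B,"scene",STA,pt,[230,180],(255,0,255))
cv2.imwrite("pics/scenec.png",B)
c,s=np.cos(pt[2]),np.sin(pt[2]); 
for uv in [(308,217),(342,214),(319,243),(339,240)]:
    w=onz("top",[uv],.067)[0][:2]-pt[:2]; print(uv,np.round([c*w[0]+s*w[1],-s*w[0]+c*w[1]],3))
print("lamp base",onz("top",[(405,295),(378,295)],0))
E
```

```text
scr (array([0.45557309, 0.37005171, 0.01849685]), np.float64(0.15704121776855817), [np.float64(0.15704121776855817)])
scr (array([0.45601048, 0.37083236, 0.02107773]), np.float64(0.16272558757836175), [np.float64(0.16272558757836175)])
sta [0.50644817 0.19140613 0.13448265] 0.04634953375445838Traceback (most recent call last):
  File "<stdin>", line 9, in <module>
  File "fit.py", line 22, in fit
    r=minimize(cost,p0,method="Nelder-Mead",options=dict(initial_simplex=np.array(p0)+np.array([[0,0,0],[.02,0,0],[0,.02,0],[0,0,.2]]),xatol=1e-4,fatol=1e-4))
    res = _minimize_neldermead(fun, x0, args, callback, bounds=bounds,
                               **options)
    fxr = func(xr)
    fx = function(np.copy(x), *(wrapper_args + args))
  File "fit.py", line 21, in cost
    def cost(p): return sum(1-(a:=mask(c,parts,p,r)&g).sum()/(mask(c,parts,p,r)|g).sum() for c,r,g in o)
                        ~~~^^^^^^^^^^^^^^^^^^^^^^^^^^^^^^^^^^^^^^^^^^^^^^^^^^^^^^^^^^^^^^^^^^^^^^^^^^^^^
  File "fit.py", line 21, in <genexpr>
    def cost(p): return sum(1-(a:=mask(c,parts,p,r)&g).sum()/(mask(c,parts,p,r)|g).sum() for c,r,g in o)
                                  ~~~~^^^^^^^^^^^^^
  File "fit.py", line 13, in mask
    q=(proj(cam,b)-[l,t]+.5)*S
       ~~~~^^^^^^^
  File "h.py", line 10, in proj
    m=vision.camera_model(cam)
ValueError: time passes only in moves, steps and waits
```

```bash
cat >> h.py <<'E'
CM={c:vision.camera_model(c) for c in("scene","top")}
E
sed -i 's/m=vision.camera_model(cam)/m=CM[cam]/' h.py
cat > show.py <<'E'
from fit import *
def up(img,cam,parts,p,o,col,k=4,z=0):
    for q in place(parts,p,z):
        cv2.polylines(img,[((cv2.convexHull(proj(cam,q).astype(np.float32))-o+.5)*k).round().astype(int)],True,col,1)
E
python3 - <<'E'
from show import *
a=vision.get_image("top"); b=vision.get_image("scene")
ps=[.4558,.3704,.02]
sta=[("top",near("station","top",(326,222))),("scene",near("station","scene",(344,255)))]
pt,f,_=fit(STA,sta,[.49,.19,.15]); print("sta both",pt,f)
A=cv2.resize(a[150:300,220:400],None,fx=4,fy=4,interpolation=cv2.INTER_CUBIC)
up(A,"top",SCR,ps,[220,150],(0,255,255)); up(A,"top",STA,pt,[220,150],(255,0,255))
B=cv2.resize(b[190:320,230:430],None,fx=4,fy=4,interpolation=cv2.INTER_CUBIC)
up(B,"scene",SCR,ps,[230,190],(0,255,255)); up(B,"scene",STA,pt,[230,190],(255,0,255))
cv2.imwrite("pics/topc.png",A);cv2.imwrite("pics/scenec.png",B)
c,s=np.cos(pt[2]),np.sin(pt[2]); 
for uv in [(308,217),(342,214),(319,243),(339,240)]:
    w=onz("top",[uv],.067)[0][:2]-pt[:2]; print(uv,np.round([c*w[0]+s*w[1],-s*w[0]+c*w[1]],3))
print("lamp base",onz("top",[(405,295),(378,295)],0))
E
```

```text
sta both [0.50905507 0.19102249 0.13680765] 0.25832591527404847
(308, 217) [0.055 0.042]
(342, 214) [ 0.049 -0.043]
(319, 243) [-0.014  0.025]
(339, 240) [-0.015 -0.025]
lamp base [[ 3.59787101e-01 -5.61248484e-03  2.22044605e-16]
 [ 3.61581317e-01  6.46011926e-02  0.00000000e+00]]
```

View pics/topc.png

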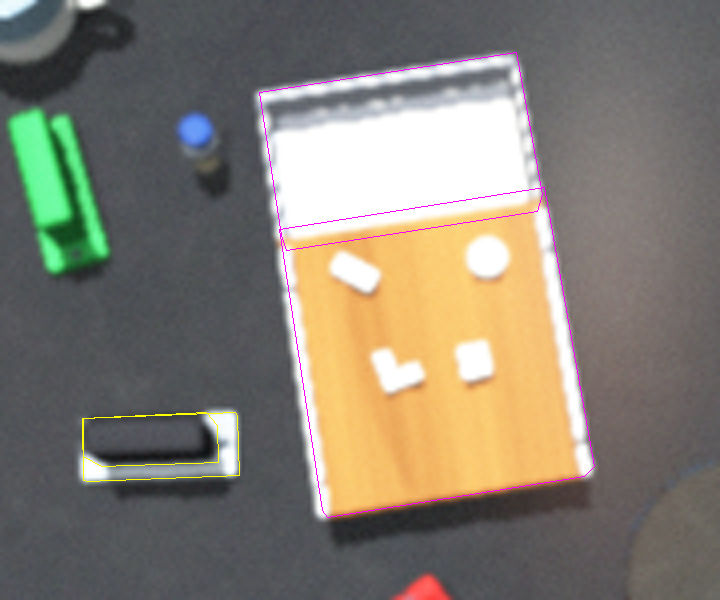

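View pics/scenec.png

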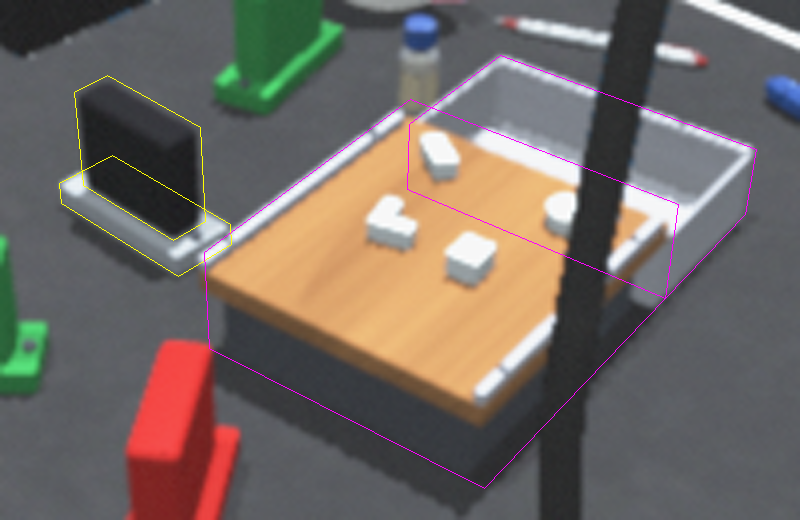

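The fit matches the picture in both crops. The scraper (black grip, steel foot) is at about (0.456, 0.370), yaw 0.02, and the station is at about (0.507, 0.191), yaw 0.135. The offcuts lie within the ranges given. First I turn the tool so it closes along x, then travel to above the scraper.

>>> send_rows(
  plan=[
    [[0,0,0],0.38,1],
    [[0,0,0],0.38,1],
    [[0,0,0],0.38,1],
    [[0,0,0],0.38,1],
    [[0,0,0],0.38,1],
  ],
)

```text
t: 1.82
tcp_pos: [0.1405, 0.5576, 0.214]
orientation: [[-0.66, 0.751, 0.0], [0.751, 0.66, 0.0], [0.0, 0.0, -1.0]]
force: [0.0, -0.2, 0.1]
finger_gap: 0.0914
gripper_force: 0.0
```

>>> send_rows(
  plan=[
    [[0,0,0],0.38,1],
    [[0,0,0],0.38,1],
    [[0,0,0],0.38,1],
    [[0,0,0],0.38,1],
    [[0,0,0],0.38,1],
  ],
)

```text
t: 2.23
tcp_pos: [0.1405, 0.5576, 0.214]
orientation: [[-0.124, 0.992, 0.0], [0.992, 0.124, 0.0], [0.0, 0.0, -1.0]]
force: [-0.1, 0.7, -0.1]
finger_gap: 0.0915
gripper_force: 0.0
```

>>> send_rows(
  plan=[
    [[0,0,0],0.07,1],
    [[0,0,0],0.07,1],
  ],
)

```text
t: 2.4
tcp_pos: [0.1405, 0.5576, 0.214]
orientation: [[-0.018, 1.0, 0.0], [1.0, 0.018, 0.0], [0.0, 0.0, -1.0]]
force: [-0.1, -0.1, 0.3]
finger_gap: 0.0915
gripper_force: 0.0
```

>>> send_rows(
  plan=[
    [[-0.48,0.78,0],0,1],
    [[-0.48,0.78,0],0,1],
    [[-0.48,0.78,0],0,1],
  ],
)

```text
t: 2.65
tcp_pos: [0.2231, 0.5086, 0.214]
orientation: [[-0.021, 1.0, 0.003], [1.0, 0.021, -0.002], [-0.002, 0.003, -1.0]]
force: [-0.8, 0.4, 0.1]
finger_gap: 0.0914
gripper_force: 0.0
```

>>> send_rows(
  plan=[
    [[-0.48,0.78,0],0,1],
    [[-0.48,0.78,0],0,1],
    [[-0.48,0.78,0],0,1],
  ],
)

```text
t: 2.9
tcp_pos: [0.3024, 0.4622, 0.2141]
orientation: [[-0.019, 1.0, 0.002], [1.0, 0.019, -0.001], [-0.001, 0.002, -1.0]]
force: [0.0, 0.0, 0.1]
finger_gap: 0.091
gripper_force: 0.0
```

>>> send_rows(
  plan=[
    [[-0.48,0.78,0],0,1],
    [[-0.48,0.78,0],0,1],
    [[-0.48,0.78,0],0,1],
  ],
)

```text
t: 3.15
tcp_pos: [0.3814, 0.4161, 0.214]
orientation: [[-0.018, 1.0, 0.003], [1.0, 0.018, -0.001], [-0.001, 0.002, -1.0]]
force: [-0.2, 0.3, 0.1]
finger_gap: 0.0914
gripper_force: 0.0
```

>>> send_rows(
  plan=[
    [[-0.48,0.78,0],0,1],
    [[-0.48,0.78,0],0,1],
    [[-0.48,0.78,0],0,1],
    [[-0.48,0.78,0],0,1],
  ],
)

```text
t: 3.48
tcp_pos: [0.4578, 0.3712, 0.2136]
orientation: [[-0.018, 1.0, -0.0], [1.0, 0.018, 0.0], [0.0, -0.0, -1.0]]
force: [0.1, 0.1, -0.1]
finger_gap: 0.0912
gripper_force: 0.0
```

```bash
cat > d.py <<'E'
import sys
from h import *
def delta(x,y,z,yaw):
    o=env.observe(); R=np.array(o["orientation"]); p=np.array(o["tcp_pos"])
    cur=np.arctan2(R[1,1],R[0,1]); 
    print("t",round(o["t"],2),"pos",p.round(4),"yaw",round(cur,4),"shift",(R.T@(np.array([x,y,z])-p)*10).round(3),"turn",round(-(yaw-cur)/(np.pi/2),3),"F",np.round(o["force"],1),"gap",round(o["finger_gap"],4),"gf",round(o["gripper_force"],1),"j",np.round(o["joint_positions"],2))
if __name__=="__main__": delta(*map(float,sys.argv[1:5]))
E
python3 d.py .456 .370 .034 .02
```

```text
t 3.48 pos [0.4578 0.3712 0.2136] yaw 0.0179 shift [-0.012 -0.018  1.796] turn -0.001 F [ 0.1  0.1 -0.1] gap 0.0912 gf 0.0 j [0.66 0.34 1.53 0.   1.27 0.64]
```

>>> send_rows(
  plan=[
    [[-0.01,-0.02,0.4],0,1],
    [[-0.01,-0.02,0.8],0,1],
    [[-0.01,-0.02,0.9],0,1],
  ],
)

```text
t: 3.73
tcp_pos: [0.4495, 0.3696, 0.1186]
orientation: [[-0.022, 1.0, -0.009], [1.0, 0.022, -0.006], [-0.006, -0.009, -1.0]]
force: [-0.5, -0.9, -1.0]
finger_gap: 0.0911
gripper_force: 0.0
```

>>> send_rows(
  plan=[
    [[0,0,0.3],0,1],
    [[0,0,0.6],0,1],
    [[0,0,0.9],0,1],
    [[0,0,0.9],0,1],
  ],
)

```text
t: 4.07
tcp_pos: [0.4501, 0.3697, 0.0296]
orientation: [[-0.022, 1.0, -0.009], [1.0, 0.022, -0.006], [-0.006, -0.009, -1.0]]
force: [-0.7, -0.5, -0.4]
finger_gap: 0.0912
gripper_force: 0.0
```

>>> send_rows(
  plan=[
    [[0,0,0],0,0],
    [[0,0,0],0,0],
    [[0,0,0],0,0],
    [[0,0,0],0,0],
    [[0,0,0],0,0],
  ],
)

```text
t: 4.48
tcp_pos: [0.455, 0.3716, 0.0356]
orientation: [[-0.02, 1.0, 0.002], [1.0, 0.02, 0.002], [0.002, 0.002, -1.0]]
force: [-0.5, 0.8, -1.0]
finger_gap: 0.0608
gripper_force: 0.0
```

>>> send_rows(
  plan=[
    [[0,0,0],0,0],
    [[0,0,0],0,0],
    [[0,0,0],0,0],
    [[0,0,0],0,0],
    [[0,0,0],0,0],
  ],
)

```text
t: 4.9
tcp_pos: [0.4543, 0.3708, 0.0339]
orientation: [[-0.02, 1.0, -0.0], [1.0, 0.02, -0.0], [-0.0, -0.0, -1.0]]
force: [0.6, -0.5, 0.1]
finger_gap: 0.0272
gripper_force: 0.0
```

>>> send_rows(
  plan=[
    [[0,0,0],0,0],
    [[0,0,0],0,0],
    [[0,0,0],0,0],
    [[0,0,0],0,0],
  ],
)

```text
t: 5.23
tcp_pos: [0.4545, 0.3709, 0.0339]
orientation: [[-0.02, 1.0, 0.0], [1.0, 0.02, 0.0], [0.0, 0.0, -1.0]]
force: [0.9, -0.1, -1.2]
finger_gap: 0.0238
gripper_force: 30.0
```

>>> send_rows(
  plan=[
    [[0,0,-0.2],0,0],
    [[0,0,-0.5],0,0],
    [[0,0,-0.8],0,0],
    [[0,0,-0.9],0,0],
    [[0,0,-0.9],0,0],
  ],
)

```text
t: 5.65
tcp_pos: [0.4555, 0.372, 0.1264]
orientation: [[-0.02, 1.0, 0.004], [1.0, 0.02, 0.004], [0.004, 0.004, -1.0]]
force: [0.1, -0.4, -2.7]
finger_gap: 0.0241
gripper_force: 30.0
```

>>> send_rows(
  plan=[
    [[0,0,-0.2],0,0],
    [[0,0,-0.2],0,0],
    [[0,0,-0.2],0,0],
    [[0,0,-0.2],0,0],
  ],
)

```text
t: 5.98
tcp_pos: [0.4534, 0.3702, 0.1418]
orientation: [[-0.02, 1.0, -0.003], [1.0, 0.02, -0.002], [-0.002, -0.003, -1.0]]
force: [-1.0, 0.6, -2.5]
finger_gap: 0.024
gripper_force: 30.0
```

```bash
python3 d.py .456 .370 .144 .02; python3 - <<'E'
from show import *
b=vision.get_image("scene"); a=vision.get_image("top")
o=env.observe(); p=o["tcp_pos"]
q=[p[0],p[1]+.0,.02]
B=cv2.resize(b[150:310,200:400],None,fx=3,fy=3,interpolation=cv2.INTER_CUBIC)
up(B,"scene",SCR,q,[200,150],(0,255,255),3,z=p[2]-.034)
cv2.imwrite("pics/g.png",B)
s=np.array([.507,.191]);c,n=np.cos(.135),np.sin(.135)
for x,y in((-65,24),(85,24),(-65,-24),(85,-24)): print(x,y,(s+np.array([c*x-n*y,n*x+c*y])/1000).round(4))
E
```

```text
t 5.98 pos [0.4534 0.3702 0.1418] yaw 0.0203 shift [-0.003  0.025 -0.022] turn 0.0 F [-1.   0.6 -2.5] gap 0.024 gf 30.0 j [0.67 0.39 1.65 0.   1.11 0.64]
-65 24 [0.4394 0.206 ]
85 24 [0.588  0.2262]
-65 -24 [0.4458 0.1585]
85 -24 [0.5945 0.1787]
```

View pics/g.png

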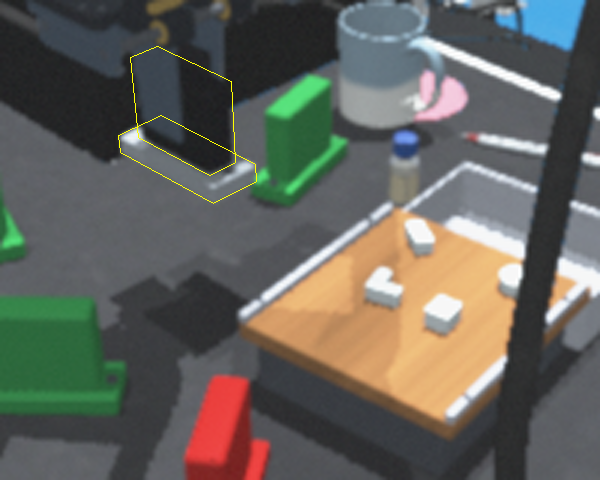

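The scraper is held level and matches the outline, with its underside 34 mm below the TCP. I carry it over the free strip behind the offcuts.

>>> send_rows(
  plan=[
    [[-0.3,-0.02,0],0,0],
    [[-0.6,-0.05,0],0,0],
    [[-0.83,-0.08,0],0,0],
    [[-0.83,-0.08,0],0,0],
  ],
)

```text
t: 6.42
tcp_pos: [0.4461, 0.2834, 0.1426]
orientation: [[-0.018, 1.0, -0.004], [1.0, 0.018, -0.004], [-0.004, -0.004, -1.0]]
force: [-0.6, -0.6, -2.8]
finger_gap: 0.0243
gripper_force: 30.0
```

>>> send_rows(
  plan=[
    [[-0.3,-0.02,0],-0.073,0],
    [[-0.6,-0.05,0],-0.073,0],
    [[-0.82,-0.08,0],-0.073,0],
    [[-0.82,-0.08,0],-0.073,0],
    [[-0.82,-0.08,0],-0.073,0],
  ],
)

```text
t: 6.83
tcp_pos: [0.4415, 0.2052, 0.1435]
orientation: [[-0.132, 0.991, -0.001], [0.991, 0.132, 0.0], [0.0, -0.001, -1.0]]
force: [1.0, 0.4, -2.3]
finger_gap: 0.0241
gripper_force: 30.0
```

>>> send_rows(
  plan=[
    [[0,0,0],0,0],
    [[0,0,0],0,0],
    [[0,0,0],0,0],
  ],
)

```text
t: 7.08
tcp_pos: [0.4419, 0.2066, 0.1438]
orientation: [[-0.136, 0.991, 0.0], [0.991, 0.136, 0.0], [0.0, 0.0, -1.0]]
force: [0.1, 0.1, -3.3]
finger_gap: 0.0241
gripper_force: 30.0
```

```bash
python3 d.py .4394 .206 .090 .135
```

```text
t 7.08 pos [0.4419 0.2066 0.1438] yaw 0.136 shift [-0.003 -0.025  0.538] turn 0.001 F [ 0.1  0.1 -3.3] gap 0.0241 gf 30.0 j [0.41 0.24 1.87 0.   1.03 0.28]
```

Lower to just above the board, then step down until contact shows in the force.

>>> send_rows(
  plan=[
    [[0,-0.03,0.2],0,0],
    [[0,-0.03,0.4],0,0],
    [[0,-0.03,0.5],0,0],
    [[0,-0.03,0.5],0,0],
    [[0,-0.03,0.5],0,0],
  ],
)

```text
t: 7.5
tcp_pos: [0.4386, 0.2058, 0.0937]
orientation: [[-0.135, 0.991, -0.001], [0.991, 0.135, -0.0], [-0.0, -0.001, -1.0]]
force: [0.6, 0.5, -2.7]
finger_gap: 0.0239
gripper_force: 30.0
```

>>> send_rows(
  plan=[
    [[0,0,0.02],0,0],
    [[0,0,0.02],0,0],
    [[0,0,0.02],0,0],
    [[0,0,0.02],0,0],
  ],
)

```text
t: 7.83
tcp_pos: [0.4391, 0.2054, 0.0925]
orientation: [[-0.135, 0.991, 0.001], [0.991, 0.135, 0.001], [0.0, 0.001, -1.0]]
force: [-0.2, -0.1, -2.1]
finger_gap: 0.0238
gripper_force: 30.0
```

>>> send_rows(
  plan=[
    [[0,0,0.02],0,0],
    [[0,0,0.02],0,0],
    [[0,0,0.02],0,0],
  ],
)

```text
t: 8.08
tcp_pos: [0.4386, 0.2052, 0.0899]
orientation: [[-0.134, 0.991, -0.0], [0.991, 0.134, 0.0], [0.0, -0.0, -1.0]]
force: [-0.1, 0.3, -2.8]
finger_gap: 0.0241
gripper_force: 30.0
```

>>> send_rows(
  plan=[
    [[0,0,0.01],0,0],
    [[0,0,0.01],0,0],
    [[0,0,0.01],0,0],
    [[0,0,0.01],0,0],
  ],
)

```text
t: 8.42
tcp_pos: [0.4387, 0.2052, 0.0889]
orientation: [[-0.134, 0.991, -0.0], [0.991, 0.134, 0.0], [0.0, -0.0, -1.0]]
force: [-0.5, -0.8, -2.6]
finger_gap: 0.0239
gripper_force: 30.0
```

>>> send_rows(
  plan=[
    [[0,0.06,0.003],0,0],
    [[0,0.14,0.003],0,0],
    [[0,0.22,0.003],0,0],
    [[0,0.3,0.003],0,0],
    [[0,0.38,0.003],0,0],
  ],
)

```text
t: 8.83
tcp_pos: [0.4769, 0.2104, 0.0889]
orientation: [[-0.134, 0.991, -0.001], [0.991, 0.134, -0.0], [0.0, -0.001, -1.0]]
force: [-3.7, -0.7, 3.9]
finger_gap: 0.0241
gripper_force: 30.0
```

>>> send_rows(
  plan=[
    [[0,0.08,0],0,0],
    [[0,0.16,0],0,0],
    [[0,0.24,0],0,0],
    [[0,0.32,0],0,0],
    [[0,0.4,0],0,0],
  ],
)

```text
t: 9.25
tcp_pos: [0.5165, 0.2157, 0.0889]
orientation: [[-0.134, 0.991, -0.001], [0.991, 0.134, -0.0], [0.0, -0.001, -1.0]]
force: [-4.9, 0.1, 5.1]
finger_gap: 0.024
gripper_force: 30.0
```

```bash
python3 d.py .588 .2262 .0885 .135; python3 -c "
from h import *
a=vision.get_image('top')[140:300,250:400];b=vision.get_image('scene')[180:310,260:430]
cv2.imwrite('pics/w1.png',np.hstack([cv2.resize(a,(400,427)),cv2.resize(b,(400,427))]))"
```

```text
t 9.25 pos [0.5165 0.2157 0.0889] yaw 0.1348 shift [0.007 0.723 0.003] turn -0.0 F [-4.9  0.1  5.1] gap 0.024 gf 30.0 j [0.38 0.4  1.78 0.   0.96 0.24]
```

View pics/w1.png

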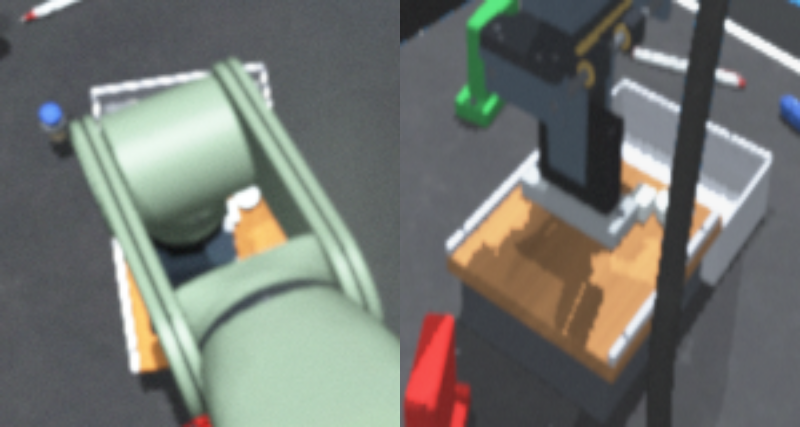

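The scraper's foot is flat on the board with a light contact force of about 8 N. The block is riding at its right end, and the second pass will cover that. I continue past the edge.

>>> send_rows(
  plan=[
    [[0,0.08,0],0,0],
    [[0,0.16,0],0,0],
    [[0,0.24,0],0,0],
    [[0,0.32,0],0,0],
    [[0,0.4,0],0,0],
  ],
)

```text
t: 9.77
tcp_pos: [0.5551, 0.221, 0.0889]
orientation: [[-0.135, 0.991, -0.002], [0.991, 0.135, -0.0], [0.0, -0.002, -1.0]]
force: [-5.2, 0.1, 5.6]
finger_gap: 0.0241
gripper_force: 30.0
```

>>> send_rows(
  plan=[
    [[0,0.08,0],0,0],
    [[0,0.16,0],0,0],
    [[0,0.24,0],0,0],
    [[0,0.32,0],0,0],
    [[0,0.35,0],0,0],
  ],
)

```text
t: 10.18
tcp_pos: [0.5907, 0.2259, 0.0889]
orientation: [[-0.134, 0.991, -0.001], [0.991, 0.134, 0.0], [0.0, -0.001, -1.0]]
force: [-5.0, -0.5, 6.7]
finger_gap: 0.0242
gripper_force: 30.0
```

>>> send_rows(
  plan=[
    [[0,0,0],0,0],
    [[0,0,-0.1],0,0],
    [[0,0,-0.3],0,0],
    [[0,0,-0.5],0,0],
    [[0,0,-0.5],0,0],
  ],
)

```text
t: 10.6
tcp_pos: [0.5932, 0.2267, 0.1426]
orientation: [[-0.135, 0.991, 0.009], [0.991, 0.135, 0.003], [0.002, 0.009, -1.0]]
force: [1.0, 0.3, -2.5]
finger_gap: 0.0236
gripper_force: 30.0
```

```bash
python3 d.py .4458 .1585 .139 .135
```

```text
t 10.6 pos [0.5932 0.2267 0.1426] yaw 0.135 shift [-0.478 -1.552  0.022] turn -0.0 F [ 1.   0.3 -2.5] gap 0.0236 gf 30.0 j [ 0.35  0.46  1.53 -0.    1.14  0.21]
```

>>> send_rows(
  plan=[
    [[-0.08,-0.25,0],0,0],
    [[-0.16,-0.5,0],0,0],
    [[-0.24,-0.77,0],0,0],
    [[-0.24,-0.77,0],0,0],
  ],
)

```text
t: 10.93
tcp_pos: [0.5109, 0.189, 0.1368]
orientation: [[-0.135, 0.991, -0.008], [0.991, 0.134, -0.003], [-0.002, -0.009, -1.0]]
force: [-0.7, -0.3, -2.5]
finger_gap: 0.0237
gripper_force: 30.0
```

>>> send_rows(
  plan=[
    [[-0.08,-0.25,0],0,0],
    [[-0.16,-0.5,0],0,0],
    [[-0.24,-0.77,0],0,0],
    [[-0.24,-0.77,0],0,0],
    [[-0.24,-0.77,0],0,0],
  ],
)

```text
t: 11.35
tcp_pos: [0.4432, 0.1571, 0.1382]
orientation: [[-0.134, 0.991, 0.0], [0.991, 0.134, -0.0], [-0.0, 0.0, -1.0]]
force: [1.6, 0.5, -3.4]
finger_gap: 0.0237
gripper_force: 30.0
```

>>> send_rows(
  plan=[
    [[0,0,0],0,0],
    [[0,0,0],0,0],
    [[0,0,0],0,0],
  ],
)

```text
t: 11.6
tcp_pos: [0.4453, 0.1579, 0.1385]
orientation: [[-0.135, 0.991, 0.001], [0.991, 0.135, 0.0], [0.0, 0.001, -1.0]]
force: [0.4, -0.0, -2.7]
finger_gap: 0.0239
gripper_force: 30.0
```

```bash
python3 d.py .4458 .1585 .0885 .135; python3 -c "
from h import *
a=vision.get_image('top')[140:300,250:400];b=vision.get_image('scene')[180:310,260:430]
cv2.imwrite('pics/w2.png',np.hstack([cv2.resize(a,(400,427)),cv2.resize(b,(400,427))]))"
```

```text
t 11.6 pos [0.4453 0.1579 0.1385] yaw 0.1351 shift [0.005 0.006 0.5  ] turn 0.0 F [ 0.4 -0.  -2.7] gap 0.0239 gf 30.0 j [0.32 0.23 1.91 0.   1.01 0.18]
```

View pics/w2.png

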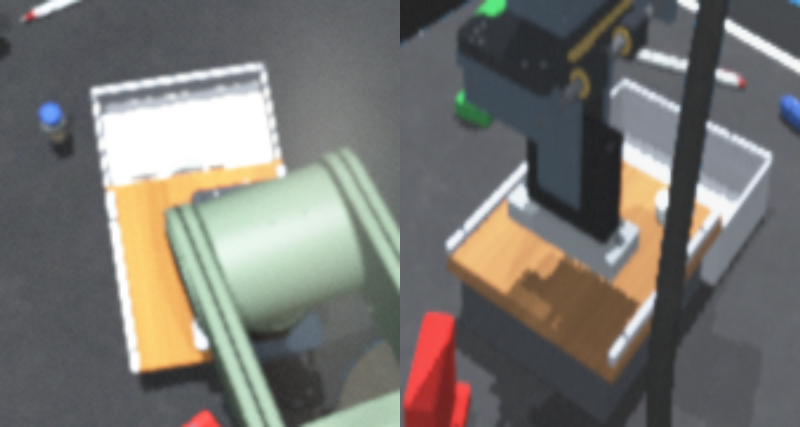

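The board's left half is clear. At least one offcut remains at the far right, at about (665,207). Second pass.

>>> send_rows(
  plan=[
    [[0,0,0.2],0,0],
    [[0,0,0.4],0,0],
    [[0,0,0.48],0,0],
    [[0,0,0.48],0,0],
    [[0,0,0.49],0,0],
  ],
)

```text
t: 12.12
tcp_pos: [0.4446, 0.1577, 0.0897]
orientation: [[-0.135, 0.991, 0.0], [0.991, 0.135, 0.0], [0.0, 0.0, -1.0]]
force: [0.3, 0.2, -1.2]
finger_gap: 0.0238
gripper_force: 30.0
```

>>> send_rows(
  plan=[
    [[0,0,0.005],0,0],
    [[0,0,0.005],0,0],
    [[0,0,0.005],0,0],
    [[0,0,0.005],0,0],
  ],
)

```text
t: 12.45
tcp_pos: [0.4444, 0.1576, 0.0895]
orientation: [[-0.134, 0.991, 0.001], [0.991, 0.134, 0.0], [0.0, 0.001, -1.0]]
force: [-0.4, -0.2, -2.7]
finger_gap: 0.0239
gripper_force: 30.0
```

```bash
python3 d.py .5945 .1787 .0885 .135
```

```text
t 12.45 pos [0.4444 0.1576 0.0895] yaw 0.1349 shift [0.007 1.516 0.011] turn -0.0 F [-0.4 -0.2 -2.7] gap 0.0239 gf 30.0 j [0.32 0.28 1.98 0.   0.88 0.18]
```

>>> send_rows(
  plan=[
    [[0,0.06,0.009],0,0],
    [[0,0.14,0.009],0,0],
    [[0,0.22,0.009],0,0],
    [[0,0.3,0.009],0,0],
    [[0,0.38,0.009],0,0],
  ],
)

```text
t: 12.87
tcp_pos: [0.483, 0.1628, 0.0883]
orientation: [[-0.134, 0.991, 0.0], [0.991, 0.134, 0.0], [0.0, 0.0, -1.0]]
force: [-1.3, -0.1, -0.9]
finger_gap: 0.0238
gripper_force: 30.0
```

>>> send_rows(
  plan=[
    [[0,0.08,0],0,0],
    [[0,0.16,0],0,0],
    [[0,0.24,0],0,0],
    [[0,0.32,0],0,0],
    [[0,0.4,0],0,0],
  ],
)

```text
t: 13.28
tcp_pos: [0.5221, 0.1681, 0.0883]
orientation: [[-0.134, 0.991, -0.0], [0.991, 0.134, -0.0], [0.0, -0.0, -1.0]]
force: [-1.2, -0.8, -0.2]
finger_gap: 0.0243
gripper_force: 30.0
```

>>> send_rows(
  plan=[
    [[0,0.08,0],0,0],
    [[0,0.16,0],0,0],
    [[0,0.24,0],0,0],
    [[0,0.32,0],0,0],
    [[0,0.4,0],0,0],
  ],
)

```text
t: 13.7
tcp_pos: [0.5618, 0.1735, 0.0883]
orientation: [[-0.135, 0.991, -0.0], [0.991, 0.135, 0.0], [0.0, -0.0, -1.0]]
force: [-3.2, 0.2, 0.3]
finger_gap: 0.0244
gripper_force: 30.0
```

>>> send_rows(
  plan=[
    [[0,0.08,0],0,0],
    [[0,0.16,0],0,0],
    [[0,0.24,0],0,0],
    [[0,0.32,0],0,0],
    [[0,0.36,0],0,0],
  ],
)

```text
t: 14.12
tcp_pos: [0.5982, 0.1784, 0.0883]
orientation: [[-0.134, 0.991, 0.001], [0.991, 0.134, 0.0], [0.0, 0.001, -1.0]]
force: [-2.1, -0.8, 1.8]
finger_gap: 0.0237
gripper_force: 30.0
```

>>> send_rows(
  plan=[
    [[0,0,0],0,0],
    [[0,0,-0.1],0,0],
    [[0,0,-0.3],0,0],
    [[0,0,-0.55],0,0],
    [[0,0,-0.55],0,0],
  ],
)

```text
t: 14.53
tcp_pos: [0.5996, 0.1791, 0.1484]
orientation: [[-0.135, 0.991, 0.009], [0.991, 0.135, 0.003], [0.002, 0.01, -1.0]]
force: [1.1, 0.4, -1.7]
finger_gap: 0.0241
gripper_force: 30.0
```

```bash
python3 d.py .456 .371 .144 .02
```

```text
t 14.53 pos [0.5996 0.1791 0.1484] yaw 0.135 shift [ 2.094 -1.165  0.036] turn 0.073 F [ 1.1  0.4 -1.7] gap 0.0241 gf 30.0 j [0.27 0.44 1.55 0.   1.14 0.14]
```

>>> send_rows(
  plan=[
    [[0.1,-0.3,0],0,0],
    [[0.3,-0.6,0],0,0],
    [[0.5,-0.8,0],0,0],
    [[0.5,-0.8,0],0,0],
  ],
)

```text
t: 14.87
tcp_pos: [0.5054, 0.2187, 0.1425]
orientation: [[-0.137, 0.991, -0.005], [0.991, 0.137, 0.001], [0.001, -0.005, -1.0]]
force: [-0.6, -1.1, -2.8]
finger_gap: 0.0239
gripper_force: 30.0
```

>>> send_rows(
  plan=[
    [[0.3,-0.1,0],0,0],
    [[0.6,-0.2,0],0,0],
    [[0.8,-0.2,0],0,0],
    [[0.8,-0.2,0],0,0],
  ],
)

```text
t: 15.2
tcp_pos: [0.4794, 0.297, 0.1429]
orientation: [[-0.138, 0.99, 0.001], [0.99, 0.138, 0.003], [0.002, 0.001, -1.0]]
force: [0.7, 0.2, -3.3]
finger_gap: 0.0237
gripper_force: 30.0
```

>>> send_rows(
  plan=[
    [[0.3,-0.06,0],0.073,0],
    [[0.6,-0.12,0],0.073,0],
    [[0.79,-0.16,0],0.073,0],
    [[0.79,-0.16,0],0.073,0],
    [[0.79,-0.16,0],0.073,0],
  ],
)

```text
t: 15.62
tcp_pos: [0.4535, 0.3698, 0.1426]
orientation: [[-0.022, 1.0, -0.0], [1.0, 0.022, -0.001], [-0.001, -0.0, -1.0]]
force: [0.3, -0.5, -3.6]
finger_gap: 0.0236
gripper_force: 30.0
```

>>> send_rows(
  plan=[
    [[0,0,0],0,0],
    [[0,0,0],0,0],
    [[0,0,0],0,0],
  ],
)

```text
t: 15.87
tcp_pos: [0.4541, 0.3686, 0.1432]
orientation: [[-0.019, 1.0, -0.0], [1.0, 0.019, -0.0], [-0.0, -0.0, -1.0]]
force: [0.2, -0.8, -3.3]
finger_gap: 0.0238
gripper_force: 30.0
```

```bash
python3 d.py .456 .371 .036 .02; python3 -c "
from h import *
a=vision.get_image('top')[140:300,230:380];b=vision.get_image('scene')[160:310,250:430]
cv2.imwrite('pics/w3.png',np.hstack([cv2.resize(a,(400,427),interpolation=2),cv2.resize(b,(400,333),interpolation=2) if 0 else cv2.resize(b,(400,427),interpolation=2)]))"
```

```text
t 15.87 pos [0.4541 0.3686 0.1432] yaw 0.0189 shift [0.024 0.019 1.072] turn -0.001 F [ 0.2 -0.8 -3.3] gap 0.0238 gf 30.0 j [ 0.66  0.39  1.65 -0.    1.11  0.64]
```

View pics/w3.png

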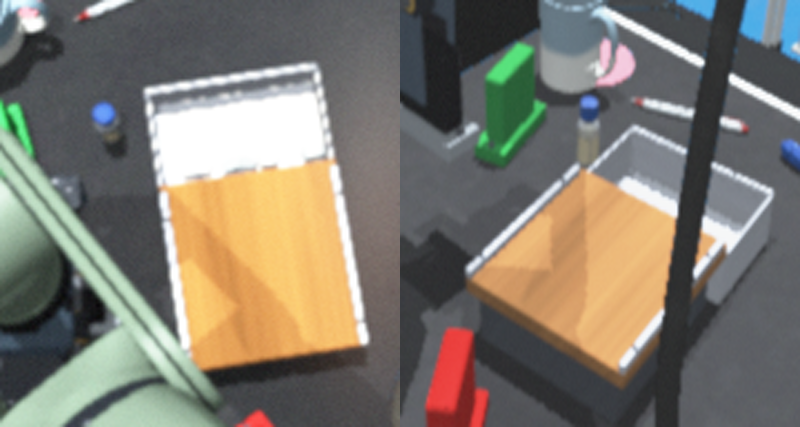

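The board is clear from both cameras: all the offcuts are over the edge. The vial, at about (103,120) in the top crop, has not moved. Now I stand the scraper down.

>>> send_rows(
  plan=[
    [[0.02,0.02,0.2],0,0],
    [[0.02,0.02,0.5],0,0],
    [[0.02,0.02,0.8],0,0],
    [[0.02,0.02,0.95],0,0],
    [[0.02,0.02,0.95],0,0],
  ],
)

```text
t: 16.38
tcp_pos: [0.4535, 0.3695, 0.0445]
orientation: [[-0.02, 1.0, -0.006], [1.0, 0.02, -0.005], [-0.005, -0.007, -1.0]]
force: [0.3, 0.3, -3.2]
finger_gap: 0.0239
gripper_force: 30.0
```

>>> send_rows(
  plan=[
    [[0,0,0.06],0,0],
    [[0,0,0.11],0,0],
    [[0,0,0.12],0,0],
    [[0,0,0.13],0,0],
    [[0,0,0.13],0,0],
  ],
)

```text
t: 16.8
tcp_pos: [0.4561, 0.3721, 0.036]
orientation: [[-0.02, 1.0, 0.001], [1.0, 0.02, 0.001], [0.001, 0.001, -1.0]]
force: [0.7, 0.3, -3.2]
finger_gap: 0.024
gripper_force: 30.0
```

>>> send_rows(
  plan=[
    [[0,0,0.005],0,0],
    [[0,0,0.005],0,0],
    [[0,0,0.005],0,0],
  ],
)

```text
t: 17.05
tcp_pos: [0.4558, 0.3719, 0.0351]
orientation: [[-0.02, 1.0, 0.001], [1.0, 0.02, 0.0], [0.0, 0.001, -1.0]]
force: [0.1, 0.0, -2.2]
finger_gap: 0.0241
gripper_force: 30.0
```

>>> send_rows(
  plan=[
    [[0,0,0.013],0,0],
    [[0,0,0.013],0,0],
    [[0,0,0.013],0,0],
    [[0,0,0.013],0,0],
  ],
)

```text
t: 17.38
tcp_pos: [0.4556, 0.3718, 0.0334]
orientation: [[-0.02, 1.0, -0.0], [1.0, 0.02, 0.0], [0.0, -0.0, -1.0]]
force: [0.0, 0.0, -2.8]
finger_gap: 0.0239
gripper_force: 30.0
```

>>> send_rows(
  plan=[
    [[0,0,0],0,0.35],
    [[0,0,0],0,0.7],
    [[0,0,0],0,1],
    [[0,0,0],0,1],
    [[0,0,0],0,1],
  ],
)

```text
t: 17.8
tcp_pos: [0.4558, 0.3719, 0.0337]
orientation: [[-0.02, 1.0, 0.0], [1.0, 0.02, 0.0], [0.0, 0.0, -1.0]]
force: [-0.0, -0.8, 0.6]
finger_gap: 0.0539
gripper_force: 0.0
```

>>> send_rows(
  plan=[
    [[0,0,0],0,1],
    [[0,0,0],0,1],
    [[0,0,0],0,1],
    [[0,0,0],0,1],
    [[0,0,0],0,1],
  ],
)

```text
t: 18.22
tcp_pos: [0.4557, 0.3718, 0.0335]
orientation: [[-0.02, 1.0, 0.0], [1.0, 0.02, 0.0], [0.0, 0.0, -1.0]]
force: [-0.7, 0.0, 0.4]
finger_gap: 0.0876
gripper_force: 0.0
```

>>> send_rows(
  plan=[
    [[0,0,-0.15],0,1],
    [[0,0,-0.4],0,1],
    [[0,0,-0.7],0,1],
    [[0,0,-1],0,1],
    [[0,0,-1],0,1],
  ],
)

```text
t: 18.63
tcp_pos: [0.4586, 0.3742, 0.1397]
orientation: [[-0.02, 1.0, 0.009], [1.0, 0.02, 0.008], [0.007, 0.01, -1.0]]
force: [0.8, 0.8, 0.0]
finger_gap: 0.0911
gripper_force: 0.0
```

>>> send_rows(
  plan=[
    [[0,0,-0.3],0,1],
    [[0,0,-0.6],0,1],
    [[0,0,-0.9],0,1],
    [[0,0,-0.9],0,1],
  ],
)

```text
t: 18.97
tcp_pos: [0.4582, 0.3738, 0.2298]
orientation: [[-0.02, 1.0, 0.009], [1.0, 0.02, 0.008], [0.007, 0.01, -1.0]]
force: [-0.8, 0.4, 1.3]
finger_gap: 0.0911
gripper_force: 0.0
```

>>> send_rows(
  plan=[
    [[0.3,-0.4,0],0,1],
    [[0.6,-0.7,0],0,1],
    [[0.9,-1,0],0,1],
    [[0.9,-1,0],0,1],
  ],
)

```text
t: 19.3
tcp_pos: [0.3498, 0.4627, 0.2229]
orientation: [[-0.024, 1.0, -0.003], [1.0, 0.024, 0.002], [0.002, -0.003, -1.0]]
force: [-0.5, -0.5, -0.2]
finger_gap: 0.0907
gripper_force: 0.0
```

>>> send_rows(
  plan=[
    [[0.3,-0.4,0],0,1],
    [[0.6,-0.7,0],0,1],
    [[0.9,-1,0],0,1],
    [[0.9,-1,0],0,1],
    [[0.9,-1,0],0,1],
  ],
)

```text
t: 19.72
tcp_pos: [0.25, 0.5491, 0.2225]
orientation: [[-0.024, 1.0, -0.0], [1.0, 0.024, -0.001], [-0.001, -0.001, -1.0]]
force: [0.4, -1.3, -0.1]
finger_gap: 0.0914
gripper_force: 0.0
```

```bash
python3 d.py .4 .4 .2 0; python3 -c "
from h import *
a=vision.get_image('top')[140:300,220:370];b=vision.get_image('scene')[160:310,230:430]
a=np.clip(a.astype(int),0,255).astype(np.uint8)
cv2.imwrite('pics/end.png',np.hstack([cv2.resize(a,(400,427),interpolation=2),cv2.resize(b,(400,427),interpolation=2)]))"
```

```text
t 19.72 pos [0.25   0.5491 0.2225] yaw 0.0245 shift [-1.527  1.463  0.225] turn 0.016 F [ 0.4 -1.3 -0.1] gap 0.0914 gf 0.0 j [1.12 0.36 1.48 0.   1.3  1.1 ]
```

View pics/end.png

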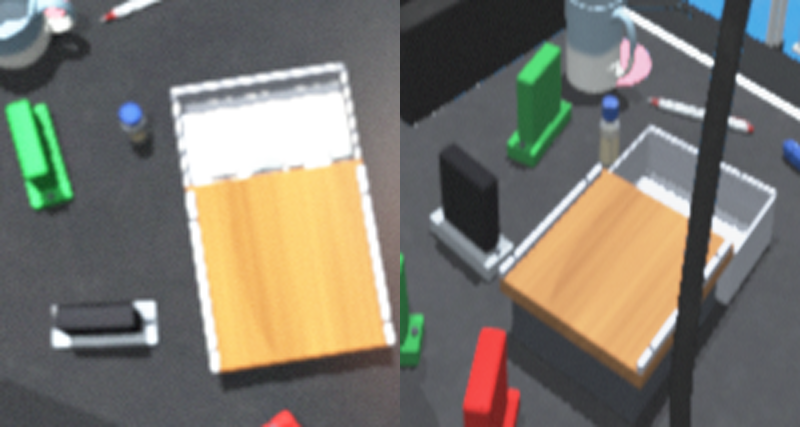

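The end picture shows the scraper standing upright at about (105,322), clear of the board and tray. The board is empty and the vial has not moved. Handing in.

```bash
python3 -c "
from rig import env
print(env.sign_off())"
```

```text
the job is handed in; nothing more can be done
None
```

I wiped all four offcuts off the far edge in two passes and stood the scraper upright on the bench, clear of the board and tray. The job is handed in at about 20 s. The board is empty and no offcuts show on the bench, but I couldn't pick out the white offcuts against the white tray floor to count them. The vial hasn't moved; I didn't go near the tape roll or check it at the end.

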